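# Rock a stuck locating block out of its clamping fixture

## Task

The steel locating block is stuck between the two stiff jaws of the small fixture. Take it by its head and rock it side to side, towards one jaw and then the other, until both jaws have given way, then draw it straight up out of the fixture. Finish while still holding it upright in the gripper, just clear above its seat (foot about 20 mm above the jaws, not touching the fixture), and leave the other parts on the bench where they are.

Things in the scene. Friction and masses are not known exactly. Their poses are not given: they have to be found in the camera images.
- fixture: Small grey fixture, fixed to the table. Base plate 80 (x) x 130 (y) x 10 mm; origin at the centre of its underside, z up. Two upright cheeks (x = 16 to 24 mm either side, top 42 mm above the table, 104 mm long in y) guide two aluminium jaws that slide along y, one each side of the block; jaws 30 (x) x 24 (y) mm, undersides 24 mm and tops 44 mm above the table; nothing of it is higher.
- seat (a point): Centre of the floor of the fixture's pocket, 10 mm above the table; axes as the fixture's. The block's underside rests here when seated. Pocket walls: x = +-16 mm and, up to 22.5 mm above the table, y = +-15.5 mm.
- block: Loose steel locating block, 88 mm tall, 0.15 to 0.31 kg; origin at the centre of its underside, z up along it, x and y as the fixture's when seated. Foot 30 (x) x 28 (y) mm, 8 mm high (lowest 3 mm only 18 mm wide in y); stem 26 x 22 mm above it; grip head 32 x 26 mm from 52 to 88 mm. Seated, it rises only 6 mm before the foot, 3 mm wider than the stem in y on each side, catches under the jaws.
- block_head (a point): Centre of the grip head, 70 mm above the block's underside. Grasp here across the 26 mm, fingers closing along y (the line of the jaws). Tilting the block about the fixture's x axis, pivoting at its underside, makes the stem push a jaw out: about 4 mm at 0.17 rad, wanted each way. Raised 1 to 2 mm (no more) meanwhile, the foot clears both floor and jaws.
- jaw_left (a joint): Outward travel in m of the jaw on the fixture's +y side: at 0 its face is 11.5 mm from the fixture's centre plane; at most 0.007, starts at 0 to 0.0008. Held by friction only (about 6 N), so it stays where it is pushed. Both jaws must be at 0.0025 or more for the foot to pass, better 0.0035.
- jaw_right (a joint): The same for the jaw on the fixture's -y side.
- oiler: Clear needle oiler with a red cap, 27 mm across, 102 mm tall, standing 115 mm or so behind the fixture (its +x side); origin at the centre of its underside. Leave alone.
- bush: Turned aluminium flanged bush, 48 mm across, 28 mm tall, on the table behind the fixture at its +y side; origin at the centre of its underside. Leave alone.
- ring_gauge: Steel ring gauge, 64 mm across, 20 mm tall, flat on the table on the fixture's -y side; origin at the centre of its underside. Leave alone.
Things that resemble listed ones, but are neither listed nor needed, are in the scene too. What is shaped like the block but pink is not meant.

How it is judged:
On the way, in this order (a step that is already met when the one before it is completed fails the run):
1. the block, still in its pocket, is rocked towards one jaw and pushes it back (angle between block's own z axis and vertical above 0.05 rad and z of block in the frame of seat below 0.012 m and value of joint any of jaw_left, jaw_right above 0.0022 m), for 0.05 s.
2. still in its pocket, it is rocked towards the other jaw too, and both have given way (angle between block's own z axis and vertical above 0.05 rad and z of block in the frame of seat below 0.012 m and value of joint each of jaw_left, jaw_right above 0.0022 m), for 0.05 s.
At the end, for the whole second after the job is handed in: The fingers hold the block still and upright (within 0.2 rad), 25 mm or less sideways of its seat, underside 4 to 50 mm above the jaws' tops, not touching the fixture; both jaws are pushed back over 1.8 mm; oiler, bush and ring gauge are within 30 mm of where they stood (z of block in the frame of seat between 0.038 and 0.084 m and horizontal distance between block and seat below 0.025 m and angle between block's own z axis and vertical below 0.2 rad and contact force between block and the fingers above 1 N and contact force between block and fixture below 0.1 N and linear speed of block below 0.03 m/s and value of joint each of jaw_left, jaw_right above 0.0018 m and distance of each of oiler, bush, ring_gauge from where it was at the start of the episode below 0.03 m); the arm keeps its last pose, push and grip.
It fails at once if the oiler, the bush or the ring gauge is knocked away (more than 30 mm) or the oiler tipped over (distance of any of oiler, bush, ring_gauge from where it was at the start of the episode above 0.03 m or angle between oiler's own z axis and vertical above 0.7 rad).
It also fails if it takes over 43 s, if anything falls off the work surface, if the arm or the gripper's body presses on something with over 40 N, if the wrist force passes 120 N, or if a joint passes its speed limit or range.

## Robot

A 6-joint arm with a two-finger parallel gripper is mounted at the origin on a cart in front of the work surface, level with it; the furniture and walls round the work are solid. World frame = base frame: x ahead of the robot, y to its left, z up, the work surface at z = 0. Lengths are in m, angles in rad, forces in N, time in s.
With the tool pointing down it reaches from about 0.375 to 0.975 m from the base axis. Payload 3.8 kg.
Tool frame: the origin (TCP) lies between the finger pads; the fingertips stand 8 mm ahead of it and the grasp point (between the pads) lies 11 mm behind it (tip_reach is the distance from the TCP to the fingertips, in m); z points along the fingers, y is the direction in which the jaws open and shut (so a half turn about z gives the same grasp; the last joint's range is limited). The gripper opens to 88 mm and grips with 3 to 60 N. Pads are 18 mm wide; open, the fingers measure 123 mm over their backs; the gripper's body (75 mm by 187 mm) begins 45 mm behind the grasp point.
Start: joints at [1.153, 0.264, 1.604, -0, 1.274, -0.037], TCP at [0.251, 0.627, 0.247] pointing down, gripper open.
Joint ranges: [-2.63, 2.63], [-0.94, 2.18], [0.31, 2.57], [-1.31, 4.45], [0, 2.66], [-2.55, 2.55]. Speed limits (rad/s): [2.57, 2.57, 3.14, 3.14, 3.14, 3.14].

## Interface

Orientations are given as [roll, pitch, yaw] about the fixed x, y, z axes, in that order (R = Rz(yaw) Ry(pitch) Rx(roll)).
In Python, from bench import get_obs, camera, sign_off, trace, place_of, tip_reach gives the robot as it stands. The module is installed in compiled form; this text tells all that it offers.
- The arm moves only by the shell command python3 -m pendant 'ROWS' [FORCE]. ROWS is JSON, a list of rows, each a list of 7 numbers: the shift along the world's x, y, z in mm, then the turn, a rotation vector about the world's x, y, z in degrees, then the finger opening in mm, from 0 to 88.1. A call has 1 to 10 rows; each row shifts and turns the commanded pose from where the row before left it; what a row does not reach is not made up. A row lasts 1/12 s, in which the tool goes at most 41.7 mm and 7.16 degrees, less where a joint would pass 70% of its speed; a pose out of reach is approached as far as the arm can. A call is refused whole if a number of a shift passes 41.7 or a number of a turn 7.16, either way. A call with a gripper value outside its range is refused whole. The fingers move at their own pace and stop on an object; FORCE is the grip in N (left out, the last holds). Time passes only in rows, so rows that do not move let the fingers close. It gives the time, the measured TCP pose, the force and the opening at its end, in the units of the state.
- get_obs(): the state, without advancing time (a new reading comes with each control period).
- camera(name): name is "scene" or "top" or "wrist"; returns a dict with "frame" (420x560x3 uint8, blue, green, red), "z_map" (420x560 float32, m along the optical axis (not along the pixel's ray), 0 where there is no reading), "fx", "fy", "cx", "cy" (pixels), "rvec" (rotation vector, rad) and "tvec" (3), from world to camera coordinates, as OpenCV has them; the wrist camera has in their place "T_tool_cam" (4x4, takes a point from camera to tool coordinates, whose origin is the TCP and whose axes are the flange's). Camera axes: x right, y down, z forward; pixel columns grow to the right and rows downward; lengths in m; the calibration is good to about 2 mm. A picture is of the moment at which its call begins: read the wrist's pose just before it.
- sign_off(): hands the job in, once; it reports no verdict.
Trained networks look in the newest picture that a camera, given by its name, has taken for a name from the list of things; names that differ only in an ending like _2 or _b are one class to them, and where a whole thing is asked for, a point or a joint stands for the part that bears it (a point fixed in the world has none). Each returns a list of dicts, best first, with "conf" (0 to 1); they miss things now and then, are a little off and sometimes report something else, mostly with a low value. They report only what shows in the picture. A call takes as long as a camera call. They do not tell look-alikes from the thing itself.
- trace(camera, target): "pixels" (420x560 bool, what is visible of it) and "xy" ([column, row] in pixels, amid what is visible of it).
- place_of(camera, target): "xy" ([column, row] in pixels: a listed point, or the origin of a listed thing).
The state is a dict: "clock": time; "q": joint angles; "qd": joint speeds; "tau": joint torques, N m; "ee_pos": TCP position; "orientation": TCP orientation; "ft_force": force on the tool from outside, world axes, zero at the start; "ft_torque": the same for the moment, N m; "opening": finger opening in m.
Only numpy, scipy, OpenCV 4.12 (cv2) and the standard library are available. Lean on these libraries where they do the work, as an engineer would, in place of code of your own. Each camera call takes 0.05 s, during which the arm holds its last target.

## Working session

There is one attempt and no reset: what is moved stays moved. The work goes in short steps, Python scripts to look and compute and a shell command to move; the robot and the scene stay as the last step left them, time stands still between calls to the robot, and variables do not carry over. Pictures are saved under pics/ and viewed, and the job is handed in when it is done.

```bash
mkdir -p pics; cat > h.py <<'E'
import numpy as np, cv2
from bench import *
def snap(n,fn):
    c=camera(n); cv2.imwrite(fn,c["frame"]); return c
def w2c(c):
    R=cv2.Rodrigues(np.array(c["rvec"],float))[0]; return R,np.array(c["tvec"],float).reshape(3)
def unproj(c,u,v,z):
    R,t=w2c(c); p=np.stack([(u-c["cx"])/c["fx"]*z,(v-c["cy"])/c["fy"]*z,z],-1)
    return (p-t)@R
def ray_at(c,u,v,h):
    R,t=w2c(c); o=-R.T@t; d=R.T@np.array([(u-c["cx"])/c["fx"],(v-c["cy"])/c["fy"],1]); return o+d*(h-o[2])/d[2]
E
python3 - <<'E'
from h import *
o=get_obs(); print({k:np.round(v,3) for k,v in o.items()}, tip_reach)
for n in("scene","top"):
    c=snap(n,f"pics/{n}1.png")
    for t in("block","fixture","block_head","seat","oiler","bush","ring_gauge"):
        for d in place_of(n,t)[:3]:
            u,v=d["xy"]; h={"block_head":.08,"seat":.01,"block":.01}.get(t,0)
            print(n,t,round(d["conf"],2),np.round(d["xy"],1),np.round(ray_at(c,u,v,h),4))
E
```

```text
{'clock': np.float64(0.0), 'q': array([ 1.153,  0.265,  1.605,  0.   ,  1.274, -0.037]), 'qd': array([-0.   ,  0.   ,  0.001, -0.   ,  0.   ,  0.002]), 'tau': array([-1.0000e-03, -5.0211e+01, -3.5687e+01,  7.3000e-02,  2.9000e-02,
       -0.0000e+00]), 'ee_pos': array([0.251, 0.626, 0.245]), 'orientation': array([-3.139, -0.   ,  2.761]), 'ft_force': array([-0.111,  0.113,  0.136]), 'ft_torque': array([0.045, 0.013, 0.031]), 'opening': np.float64(0.088)} 0.008
scene block 0.67 [196.8 239. ] [ 0.3788 -0.232   0.01  ]
scene block 0.6 [245.9 229.3] [ 0.4816 -0.2546  0.01  ]
scene fixture 0.87 [248.4 233.5] [ 0.4849 -0.259   0.    ]
scene block_head 0.73 [194.7 211.7] [ 0.3832 -0.2323  0.08  ]
scene block_head 0.67 [245.5 198.3] [ 0.4913 -0.2412  0.08  ]
scene block_head 0.17 [312.8 252.1] [ 0.5219 -0.4493  0.08  ]
scene seat 0.78 [247.6 231.1] [ 0.4821 -0.2619  0.01  ]
scene oiler 0.94 [296.1 214.4] [ 0.6097 -0.2526  0.    ]
scene bush 0.56 [251.1 191.1] [ 0.5629 -0.1156  0.    ]
scene ring_gauge 0.82 [311.7 253. ] [ 0.5695 -0.3792  0.    ]
top block 0.72 [226.4 292.1] [ 0.3792 -0.2325  0.01  ]
top block 0.7 [237.2 243.5] [ 0.484  -0.2532  0.01  ]
top fixture 0.9 [236.  244.7] [ 0.4819 -0.2503  0.    ]
top fixture 0.55 [239.3 241.8] [ 0.4884 -0.2574  0.    ]
top fixture 0.54 [236.1 248.2] [ 0.4742 -0.2507  0.    ]
top block_head 0.83 [223.8 293.4] [ 0.3803 -0.2316  0.08  ]
top block_head 0.68 [238.8 241.3] [ 0.4843 -0.2591  0.08  ]
top seat 0.59 [234.2 242.8] [ 0.4854 -0.2466  0.01  ]
top oiler 0.49 [236.4 183.5] [ 0.6198 -0.2479  0.    ]
top bush 0.7 [180.2 212.3] [ 0.552  -0.1246  0.    ]
top bush 0.46 [294.6 207.5] [ 0.5674 -0.3799  0.    ]
top ring_gauge 0.96 [295.5 207.3] [ 0.5679 -0.382   0.    ]
```

```bash
python3 - <<'E'
import cv2
a=cv2.imread("pics/scene1.png"); b=cv2.imread("pics/top1.png")
cv2.imwrite("pics/s1z.png",cv2.resize(a[160:300,150:350],(800,560),interpolation=cv2.INTER_CUBIC))
cv2.imwrite("pics/t1z.png",cv2.resize(b[170:310,140:340],(800,560),interpolation=cv2.INTER_CUBIC))
E
```

```text
(no output)
```

View pics/scene1.png

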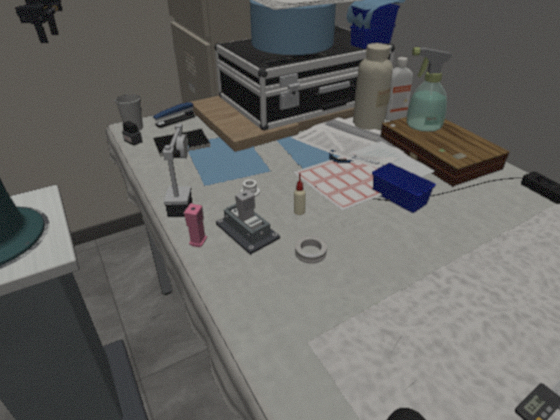

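View pics/s1z.png

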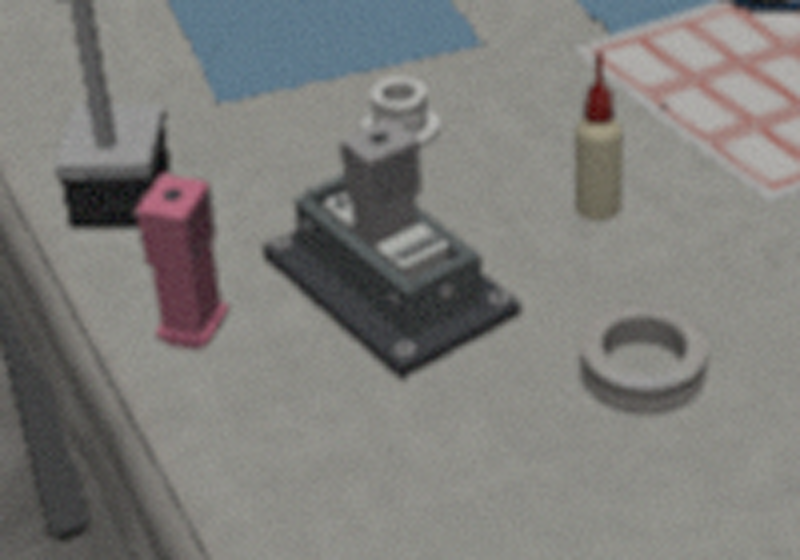

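View pics/t1z.png

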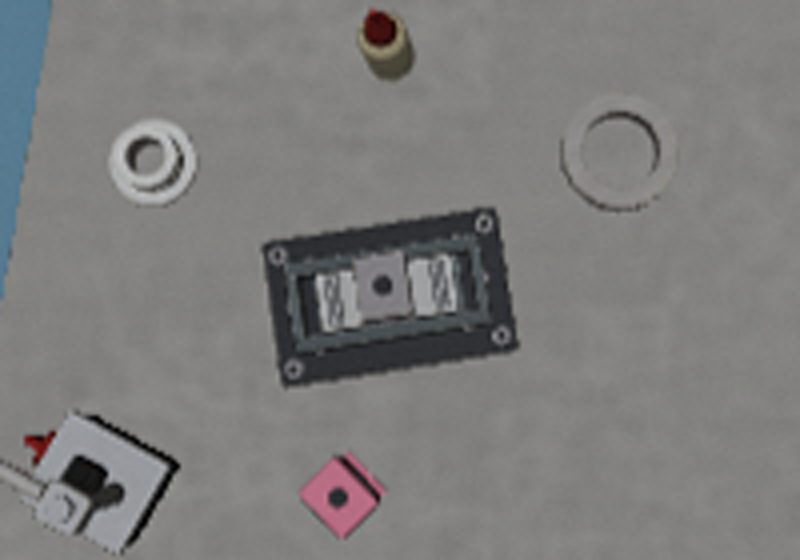

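The grey block stands in the fixture, at scene px (245,205). The pink decoy is at (195,225) and a dial-indicator stand is near (178,170). Next I'll measure the fixture's yaw, the block head and the stand's height.

```bash
python3 - <<'E'
from h import *
for n in("top","scene"):
    c=snap(n,f"pics/{n}2.png")
    vv,uu=np.mgrid[:420,:560]; P=unproj(c,uu.astype(float),vv.astype(float),c["z_map"].astype(float)); ok=c["z_map"]>0
    for d in trace(n,"fixture")[:1]:
        m=d["pixels"]&ok; print(n,d["conf"],m.sum())
        Q=P[m]
        r=cv2.minAreaRect(Q[:,:2].astype(np.float32)); print("rect depth",r)
        cn,_=cv2.findContours(d["pixels"].astype(np.uint8),cv2.RETR_EXTERNAL,cv2.CHAIN_APPROX_NONE)
        k=max(cn,key=cv2.contourArea)[:,0]
        G=np.array([ray_at(c,u,v,.01)[:2] for u,v in k],np.float32); print("rect ray z.01",cv2.minAreaRect(G))
    for d in trace(n,"block")[:3]:
        m=d["pixels"]&ok; Q=P[m]; z=Q[:,2]; print("blk",d["conf"],m.sum(),d["xy"],np.percentile(z,[5,50,95,99]))
        T=Q[z>np.percentile(z,97)-.006]
        print("  top",T.mean(0),cv2.minAreaRect(T[:,:2].astype(np.float32)))
    reg=ok&(P[...,0]>.2)&(P[...,0]<.7)&(P[...,1]>-.5)&(P[...,1]<.7)&(P[...,2]>.1)
    Q=P[reg]
    # tall stuff grid
    key=np.round(Q[:,:2]/.04).astype(int)
    for kk in np.unique(key,axis=0):
        s=(key==kk).all(1)
        if s.sum()>3: print(kk*.04,s.sum(),Q[s,2].max().round(3))
E
```

```text
top 0.67 1994
rect depth ((0.48370110988616943, -0.2511151134967804), (0.08321528136730194, 0.13296303153038025), 9.32640266418457)
rect ray z.01 ((0.48308128118515015, -0.25171971321105957), (0.08239185065031052, 0.13188739120960236), 9.32282543182373)
blk 0.79 258 [236.4, 246.7] [0.04164807 0.09814797 0.10060758 0.10154538]
  top [ 0.48296275 -0.25260581  0.09847481] ((0.4831485152244568, -0.2525157630443573), (0.03189631178975105, 0.025663690641522408), 9.33769416809082)
blk 0.55 262 [227.9, 290.6] [0.00768593 0.08802703 0.0905455  0.0914527 ]
  top [ 0.3795289  -0.23261701  0.08848502] ((0.3795805871486664, -0.23258273303508759), (0.03080252930521965, 0.02509853057563305), 46.22551727294922)
[ 0.36 -0.12] 103 0.175
[ 0.4  -0.12] 149 0.177
[ 0.4  -0.08] 126 0.163
[ 0.4  -0.04] 68 0.164
[ 0.44 -0.04] 139 0.163
[0.44 0.  ] 228 0.166
[ 0.48 -0.28] 8 0.102
[ 0.48 -0.24] 22 0.102
scene 0.87 1564
rect depth ((0.4811708331108093, -0.249020516872406), (0.08035506308078766, 0.14400120079517365), 13.059698104858398)
rect ray z.01 ((0.48556405305862427, -0.24014899134635925), (0.09081871062517166, 0.16518716514110565), 10.034639358520508)
blk 0.94 745 [194.9, 224.2] [0.00274799 0.05579374 0.09100101 0.09181077]
  top [ 0.38013797 -0.23587909  0.08993428] ((0.38116753101348877, -0.23347458243370056), (0.032493624836206436, 0.026845227926969528), 47.62681579589844)
[0.2  0.52] 5 0.345
[0.2  0.56] 145 0.35
[0.2 0.6] 9 0.355
[0.24 0.52] 150 0.35
[0.24 0.56] 306 0.351
[0.24 0.6 ] 67 0.356
[0.28 0.56] 12 0.33
[0.28 0.6 ] 42 0.353
[0.28 0.64] 31 0.348
[0.28 0.68] 257 0.335
[0.32 0.68] 48 0.335
[ 0.36 -0.12] 155 0.176
[0.36 0.36] 6 0.103
[0.36 0.4 ] 5 0.104
[ 0.4  -0.12] 151 0.177
[ 0.4  -0.08] 37 0.163
[ 0.4  -0.04] 17 0.163
[0.4  0.36] 12 0.104
[0.4 0.4] 8 0.105
[ 0.44 -0.04] 114 0.163
[0.44 0.  ] 160 0.167
[0.44 0.36] 4 0.102
[0.44 0.4 ] 7 0.104
[ 0.48 -0.28] 19 0.102
[ 0.48 -0.24] 52 0.102
```

```bash
R='[9.7,-36.6,0,0,0,-6.2,88]'; python3 -m pendant '[[9.7,-36.6,0,0,0,-6.2,88],[9.7,-36.6,0,0,0,-6.2,88],[9.7,-36.6,0,0,0,-6.2,88],[9.7,-36.6,0,0,0,-6.2,88],[9.7,-36.6,0,0,0,-6.2,88],[9.7,-36.6,0,0,0,-6.2,88],[9.7,-36.6,0,0,0,-6.2,88],[9.7,-36.6,0,0,0,-6.2,88]]'
```

```text
clock: 1.77
ee_pos: [0.3285, 0.3322, 0.2469]
orientation: [3.141, -0.0, 1.89]
ft_force: [0.2, 0.1, -0.1]
opening: 0.0878
```

```bash
python3 -m pendant '[[9.7,-36.6,0,0,0,-6.2,88],[9.7,-36.6,0,0,0,-6.2,88],[9.7,-36.6,0,0,0,-6.2,88],[9.7,-36.6,0,0,0,-6.2,88],[9.7,-36.6,0,0,0,-6.2,88],[9.7,-36.6,0,0,0,-6.2,88],[9.7,-36.6,0,0,0,-6.2,88],[9.7,-36.6,0,0,0,-6.2,88]]'
```

```text
clock: 2.43
ee_pos: [0.4062, 0.0392, 0.2472]
orientation: [3.14, -0.001, 1.024]
ft_force: [0.0, -0.2, 0.1]
opening: 0.0878
```

```bash
python3 -m pendant '[[9.7,-36.6,0,0,0,-6.2,88],[9.7,-36.6,0,0,0,-6.2,88],[9.7,-36.6,0,0,0,-6.2,88],[9.7,-36.6,0,0,0,-6.2,88],[9.7,-36.6,0,0,0,-6.2,88],[9.7,-36.6,0,0,0,-6.2,88],[9.7,-36.6,0,0,0,-6.2,88],[9.7,-36.6,0,0,0,-6.2,88],[0,0,0,0,0,0,88],[0,0,0,0,0,0,88]]'
```

```text
clock: 3.27
ee_pos: [0.4837, -0.2534, 0.2464]
orientation: [-3.141, 0.0, 0.162]
ft_force: [-0.7, -0.0, -0.6]
opening: 0.0879
```

```bash
python3 - <<'E'
from h import *
from scipy.spatial.transform import Rotation as Ro
o=get_obs(); c=snap("wrist","pics/w1.png")
T=np.array(c["T_tool_cam"]); print(T.round(3))
R=Ro.from_euler("xyz",o["orientation"]).as_matrix(); p=np.array(o["ee_pos"])
vv,uu=np.mgrid[:420,:560]; z=c["z_map"].astype(float)
P=np.stack([(uu-c["cx"])/c["fx"]*z,(vv-c["cy"])/c["fy"]*z,z],-1)@T[:3,:3].T+T[:3,3]
W=P@R.T+p; ok=z>0
hm=ok&(np.hypot(W[...,0]-.483,W[...,1]+.2525)<.035)&(W[...,2]>.09)&(W[...,2]<.11)
print("head",hm.sum(),W[hm].mean(0),cv2.minAreaRect(W[hm][:,:2].astype(np.float32)))
c=snap("scene","pics/s3.png")
c=snap("top","pics/t3.png")
E
```

```text
[[-0.    -0.946 -0.325  0.085]
 [ 1.    -0.    -0.     0.   ]
 [-0.    -0.325  0.946 -0.137]
 [ 0.     0.     0.     1.   ]]
head 1282 [ 0.48566173 -0.25266524  0.09653219] ((0.48446518182754517, -0.25273650884628296), (0.03243111073970795, 0.025994431227445602), 9.395959854125977)
```

View pics/w1.png

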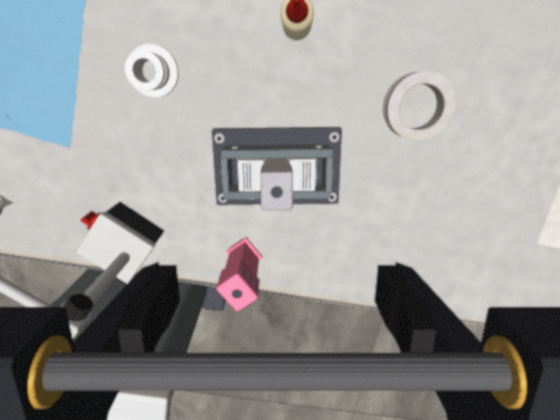

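View pics/s3.png

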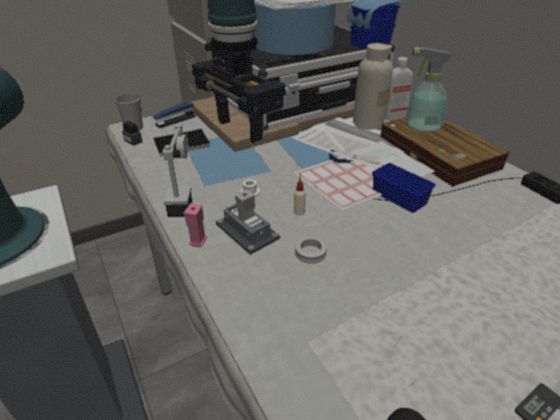

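View pics/t3.png

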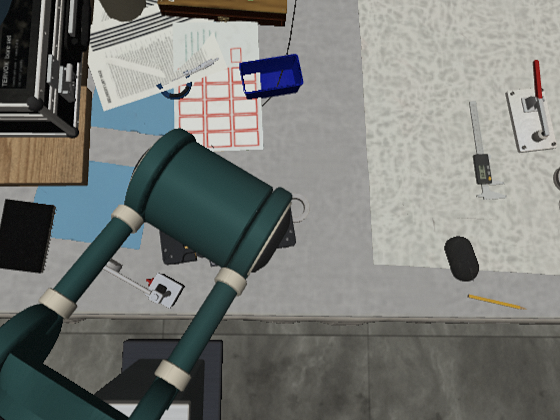

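```bash
python3 - <<'E'
from h import *
import math
# from wrist
from scipy.spatial.transform import Rotation as Ro
o=get_obs(); c=camera("wrist"); T=np.array(c["T_tool_cam"])
R=Ro.from_euler("xyz",o["orientation"]).as_matrix(); p=np.array(o["ee_pos"])
vv,uu=np.mgrid[:420,:560]; z=c["z_map"].astype(float)
W=(np.stack([(uu-c["cx"])/c["fx"]*z,(vv-c["cy"])/c["fy"]*z,z],-1)@T[:3,:3].T+T[:3,3])@R.T+p
a=0.1635; F=np.array([[math.cos(a),math.sin(a)],[-math.sin(a),math.cos(a)]])
c2=camera("scene"); W2=unproj(c2,uu.astype(float),vv.astype(float),c2["z_map"].astype(float))
for W,zz in((W,z),(W2,c2["z_map"])):
    f=(W[...,:2]-np.array([.4838,-.2526]))@F.T
    m=(zz>0)&(W[...,2]>.06)&(W[...,2]<.2)&(f[...,1]>.04)&(f[...,1]<.25)&(abs(f[...,0])<.2)&((vv<300)|(W is W2))
    q=np.c_[f[m],W[m][:,2]]*1e3
    b=np.round(q[:,1]/10)*10
    for k in np.unique(b):
        s=q[b==k]; 
        if len(s)>3: print(k,len(s),"x",s[:,0].min().round(),s[:,0].max().round(),"z",s[:,2].min().round(),s[:,2].max().round())
    print()
E
```

```text
40.0 173 x -105.0 -82.0 z 61.0 88.0
50.0 239 x -106.0 -86.0 z 60.0 89.0
60.0 4 x -95.0 -93.0 z 64.0 81.0
140.0 116 x -67.0 -58.0 z 145.0 158.0
150.0 649 x -86.0 -59.0 z 60.0 157.0
160.0 11 x -77.0 -76.0 z 68.0 112.0
170.0 53 x -64.0 -57.0 z 151.0 157.0
180.0 213 x -61.0 -50.0 z 150.0 159.0
190.0 231 x -59.0 -43.0 z 150.0 159.0
220.0 26 x -18.0 -13.0 z 86.0 103.0
230.0 164 x -23.0 -6.0 z 79.0 101.0
240.0 4 x -6.0 -5.0 z 80.0 82.0

40.0 17 x -117.0 -84.0 z 72.0 92.0
50.0 18 x -104.0 -86.0 z 88.0 92.0
130.0 9 x -71.0 -66.0 z 153.0 165.0
140.0 110 x -92.0 -60.0 z 104.0 169.0
150.0 267 x -93.0 -57.0 z 61.0 176.0
160.0 7 x -86.0 -77.0 z 76.0 175.0
170.0 5 x -65.0 -59.0 z 159.0 161.0
180.0 10 x -64.0 -52.0 z 158.0 163.0
190.0 13 x -60.0 -44.0 z 156.0 162.0
200.0 12 x -48.0 -36.0 z 157.0 162.0
210.0 11 x -41.0 -29.0 z 159.0 163.0
220.0 20 x -33.0 -14.0 z 102.0 161.0
230.0 101 x -26.0 -5.0 z 84.0 162.0
240.0 100 x -24.0 2.0 z 82.0 167.0
250.0 44 x -16.0 6.0 z 85.0 166.0
```

```bash
python3 -m pendant '[[0,0.8,-30,0,0,0,70],[0,0,-35,0,0,0,60],[0,0,-35,0,0,0,50],[0,0,-35,0,0,0,45],[0,0,-25,0,0,0,45],[0,0,-17,0,0,0,45],[0,0,0,0,0,0,45],[0,0,0,0,0,0,45]]'; python3 - <<'E'
from h import *
snap("scene","pics/s4.png"); snap("wrist","pics/w4.png")
a=cv2.imread("pics/s4.png"); cv2.imwrite("pics/s4z.png",cv2.resize(a[130:270,150:350],(800,560),interpolation=cv2.INTER_CUBIC))
E
```

```text
clock: 4.18
ee_pos: [0.483, -0.2495, 0.0691]
orientation: [-3.14, 0.002, 0.165]
ft_force: [-0.1, -0.4, 0.6]
opening: 0.0453
```

View pics/s4z.png

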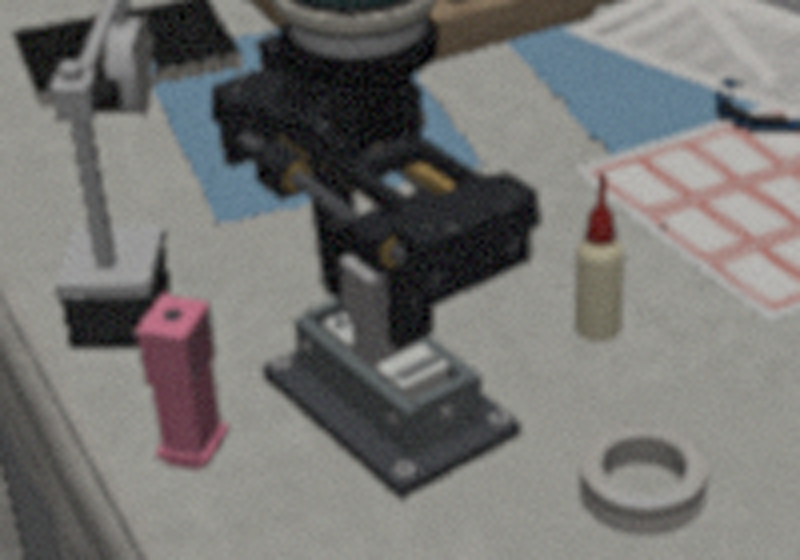

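View pics/w4.png

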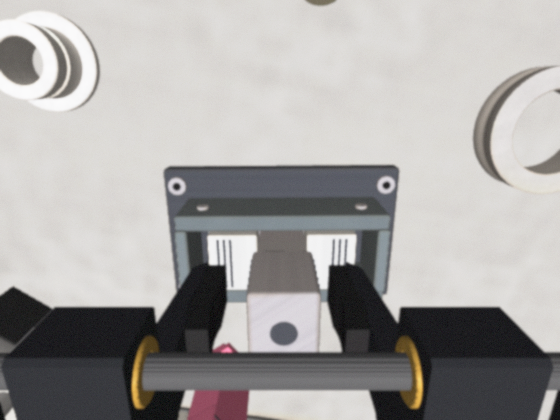

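```bash
python3 -m pendant '[[0.6,-3,0,0,0,0,45],[0,0,0,0,0,0,45],[0,0,0,0,0,0,40]]' 50; python3 -m pendant '[[0,0,0,0,0,0,30],[0,0,0,0,0,0,24],[0,0,0,0,0,0,15],[0,0,0,0,0,0,10],[0,0,0,0,0,0,10],[0,0,0,0,0,0,10],[0,0,0,0,0,0,10]]' 50
```

```text
clock: 4.53
ee_pos: [0.4853, -0.2547, 0.0713]
orientation: [3.14, -0.002, 0.164]
ft_force: [-0.8, -0.2, -0.1]
opening: 0.041
clock: 5.12
ee_pos: [0.4844, -0.2541, 0.07]
orientation: [3.141, -0.0, 0.164]
ft_force: [-1.0, 0.6, 2.7]
opening: 0.026
```

```bash
cat >> h.py <<'E'
def avg(n=4):
    P=[];F=[];O=[];Q=[]
    for i in range(n):
        o=get_obs(); P.append(o["ee_pos"]);F.append(o["ft_force"]);O.append(np.unwrap([3.14,o["orientation"][0]])[1:].tolist()+list(o["orientation"][1:]));Q.append(o["ft_torque"]); camera("scene")
    print("t",o["clock"],"p",np.mean(P,0).round(4),"sd",np.std(P,0).round(4),"F",np.mean(F,0).round(1),"T",np.mean(Q,0).round(2),"rpy",np.mean(O,0).round(4),"op",o["opening"])
E
python3 -c "
from h import *
avg()"
python3 -m pendant '[[0,0,0.9,0,0,0,10],[0,0,0.8,0,0,0,10],[0,0,0,0,0,0,10]]'
python3 -c "
from h import *
avg()"
```

```text
t 5.2667 p [ 0.4844 -0.2541  0.07  ] sd [0. 0. 0.] F [-0.7  0.5  4.3] T [-0.02  0.29 -0.01] rpy [ 3.1413e+00 -3.0000e-04  1.6370e-01] op 0.02572088711849785
clock: 5.57
ee_pos: [0.4836, -0.2535, 0.0706]
orientation: [-3.14, 0.001, 0.164]
ft_force: [0.1, -0.0, -1.6]
opening: 0.0252
t 5.7167 p [ 0.4837 -0.2536  0.0706] sd [0.0001 0.0001 0.0001] F [ 0.6 -0.2 -2.1] T [-0.01  0.15 -0.01] rpy [3.1425e+00 1.0000e-03 1.6380e-01] op 0.025663353821382105
```

```bash
python3 -m pendant '[[0,0,0.6,0,0,0,10],[0,0,0,0,0,0,10],[0,0,0,0,0,0,10]]'
python3 -c "
from h import *
avg(3)"
```

```text
clock: 6.02
ee_pos: [0.4843, -0.254, 0.072]
orientation: [-3.142, -0.0, 0.164]
ft_force: [-0.3, -0.2, -2.7]
opening: 0.0259
t 6.1167 p [ 0.4843 -0.254   0.072 ] sd [0. 0. 0.] F [ 0.1 -0.  -2.4] T [-0.02  0.16  0.01] rpy [ 3.1416 -0.      0.1637] op 0.025133298461204382
```

```bash
python3 -m pendant '[[0.34,-2.06,-0.1,1.97,0.325,0,10],[0.34,-2.06,-0.15,1.97,0.325,0,10],[0.34,-2.06,-0.2,1.97,0.325,0,10],[0,0,0,0,0,0,10],[0,0,0,0,0,0,10]]'
python3 -c "
from h import *
avg(2)"
```

```text
clock: 6.58
ee_pos: [0.4851, -0.2595, 0.0715]
orientation: [-3.035, 0.0, 0.163]
ft_force: [-0.4, 3.5, 1.7]
opening: 0.0258
t 6.6333 p [ 0.4851 -0.2595  0.0714] sd [0. 0. 0.] F [-0.4  3.7  0.7] T [0.66 0.21 0.02] rpy [3.2476e+00 5.0000e-04 1.6290e-01] op 0.025815667785545202
```

```bash
python3 -m pendant '[[0.34,-2.2,-0.2,1.97,0.325,0,10],[0.34,-2.3,-0.3,1.97,0.325,0,10],[0,0,0,0,0,0,10],[0,0,0,0,0,0,10]]'
python3 -c "
from h import *
avg(2)
c=snap('wrist','pics/w5.png')"
```

```text
clock: 7.02
ee_pos: [0.4858, -0.2641, 0.071]
orientation: [-2.966, 0.001, 0.163]
ft_force: [-0.3, 4.6, 1.0]
opening: 0.0259
t 7.0667 p [ 0.4857 -0.2641  0.071 ] sd [0. 0. 0.] F [-0.8  4.6  1.2] T [ 0.71  0.27 -0.01] rpy [3.3165e+00 6.0000e-04 1.6350e-01] op 0.025911908795687322
```

View pics/w5.png

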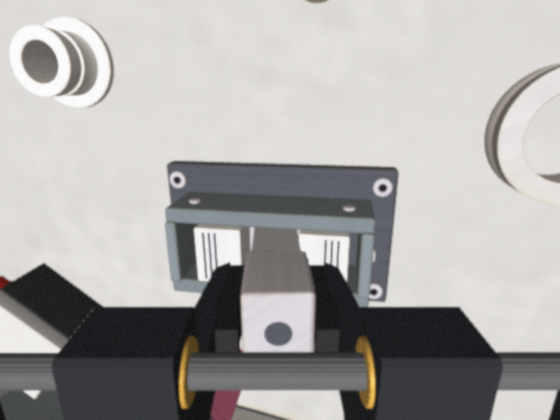

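```bash
python3 -m pendant '[[-0.32,2.06,0.3,-1.99,-0.328,0,10],[-0.32,2.06,0.25,-1.99,-0.328,0,10],[-0.32,2.06,0.2,-1.99,-0.328,0,10],[-0.32,2.06,0.1,-1.99,-0.328,0,10],[-0.32,2.06,0,-1.99,-0.328,0,10],[-0.32,2.06,0,-1.99,-0.328,0,10],[-0.32,2.06,-0.1,-1.99,-0.328,0,10],[-0.32,2.06,-0.2,-1.99,-0.328,0,10]]'
python3 -c "
from h import *
avg(2)"
```

```text
clock: 7.83
ee_pos: [0.4842, -0.2491, 0.0721]
orientation: [3.029, -0.002, 0.165]
ft_force: [-1.2, -3.7, 0.5]
opening: 0.0253
t 7.8833 p [ 0.4841 -0.2488  0.0721] sd [0.0001 0.0003 0.    ] F [-0.4 -4.3 -1.9] T [-0.72  0.14 -0.03] rpy [ 3.0285e+00 -1.8000e-03  1.6540e-01] op 0.02529567866411067
```

```bash
python3 -m pendant '[[-0.32,2.2,-0.25,-1.99,-0.328,0,10],[-0.32,2.2,-0.3,-1.99,-0.328,0,10],[0,0,0,0,0,0,10],[0,0,0,0,0,0,10]]'
python3 -c "
from h import *
avg(2)
c=snap('wrist','pics/w6.png')"
```

```text
clock: 8.27
ee_pos: [0.4838, -0.2448, 0.0719]
orientation: [2.962, -0.002, 0.166]
ft_force: [1.2, -3.9, -0.7]
opening: 0.0255
t 8.3167 p [ 0.4838 -0.2448  0.0719] sd [0. 0. 0.] F [ 0.7 -3.3 -0.4] T [-0.58  0.11 -0.01] rpy [ 2.9623e+00 -1.6000e-03  1.6520e-01] op 0.02534396950844518
```

View pics/w6.png

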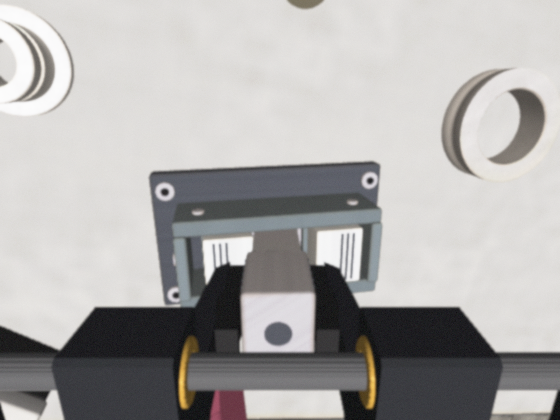

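```bash
python3 -m pendant '[[-0.2,1.6,-0.3,-0.99,-0.163,0,10],[0,0,0,0,0,0,10],[0,0,0,0,0,0,10]]'
python3 -m pendant '[[0.3,-2.1,0.3,1.99,0.328,0,10],[0.3,-2.1,0.25,1.99,0.328,0,10],[0.3,-2.1,0.2,1.99,0.328,0,10],[0.3,-2.1,0.1,1.99,0.328,0,10],[0.3,-2.1,0,1.99,0.328,0,10],[0,-0.6,0,0.5,0,0,10],[0,0,0,0,0,0,10],[0,0,0,0,0,0,10]]'
cat > j.py <<'E'
from h import *
from scipy.spatial.transform import Rotation as Ro
import sys
avg(2)
o=get_obs(); c=snap("wrist",sys.argv[1]); T=np.array(c["T_tool_cam"])
R=Ro.from_euler("xyz",o["orientation"]).as_matrix(); p=np.array(o["ee_pos"])
# straight rectified view of plane z=.044 in fixture frame, 5 px/mm
a=.1635; rv=[];s=6
H=[];pts=[(-25,-55),(25,-55),(25,55),(-25,55)]
src=[]
for x,y in pts:
    w=np.array([.4838,-.2526,.044])+np.array([np.cos(a)*x-np.sin(a)*y,np.sin(a)*x+np.cos(a)*y,0])*1e-3
    q=T[:3,:3].T@(R.T@(w-p)-T[:3,3]); src.append([c["fx"]*q[0]/q[2]+c["cx"],c["fy"]*q[1]/q[2]+c["cy"]])
dst=[((55-y)*s,(25-x)*s) for x,y in pts]
M=cv2.getPerspectiveTransform(np.float32(src),np.float32(dst))
im=cv2.warpPerspective(c["frame"],M,(110*s,50*s),flags=cv2.INTER_CUBIC)
for k in range(0,111,10): cv2.line(im,(k*s,0),(k*s,8),(0,0,255),1)
cv2.imwrite(sys.argv[1].replace(".png","r.png"),im)
E
python3 j.py pics/w7.png
```

```text
clock: 8.67
ee_pos: [0.4836, -0.2435, 0.0717]
orientation: [2.945, -0.002, 0.164]
ft_force: [-0.2, -5.4, 0.7]
opening: 0.0255
clock: 9.33
ee_pos: [0.4835, -0.253, 0.071]
orientation: [3.132, -0.001, 0.163]
ft_force: [-0.1, 0.4, -2.1]
opening: 0.026
t 9.3833 p [ 0.4835 -0.2529  0.071 ] sd [0.     0.0001 0.    ] F [-0.2  0.2 -1.8] T [ 0.01  0.16 -0.04] rpy [ 3.1317e+00 -6.0000e-04  1.6320e-01] op 0.02550888148156456
```

View pics/w7r.png

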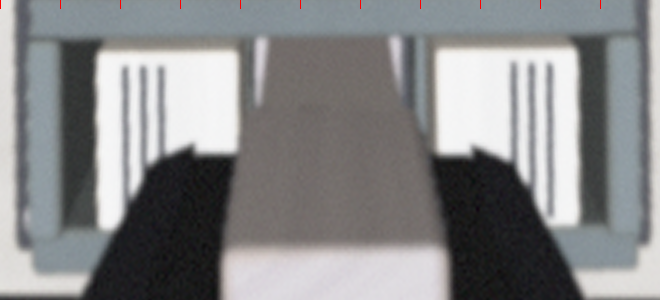

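View pics/w7.png

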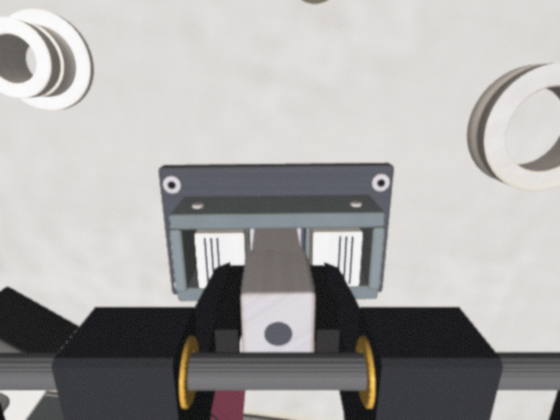

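```bash
python3 -m pendant '[[0.1,-0.6,0,0.5,0.1,0,10],[0,0,2,0,0,0,10],[0,0,3,0,0,0,10],[0,0,3,0,0,0,10],[0,0,3,0,0,0,10],[0,0,0,0,0,0,10],[0,0,0,0,0,0,10]]'
python3 -c "
from h import *
avg(2)"
```

```text
clock: 10.07
ee_pos: [0.4845, -0.254, 0.0831]
orientation: [3.139, -0.002, 0.164]
ft_force: [-0.6, -0.7, -2.6]
opening: 0.0256
t 10.1167 p [ 0.4844 -0.2539  0.083 ] sd [0.0001 0.     0.0001] F [-0.1 -0.3 -2.1] T [ 0.01  0.16 -0.02] rpy [ 3.1394e+00 -1.6000e-03  1.6380e-01] op 0.0257184287888876
```

Free: the force is just the block's weight. Foot top now above the jaw undersides; lifting on.

```bash
python3 -m pendant '[[0,0,4,0,0,0,10],[0,0,5,0,0,0,10],[0,0,6,0,0,0,10],[0,0,6,0,0,0,10],[0,0,6,0,0,0,10],[0,0,6,0,0,0,10],[0,0,5,0,0,0,10],[0,0,3,0,0,0,10],[0,0,0,0,0,0,10],[0,0,0,0,0,0,10]]'
python3 j.py pics/w8.png; python3 - <<'E'
from h import *
c=snap("scene","pics/s8.png"); a=c["frame"]; cv2.imwrite("pics/s8z.png",cv2.resize(a[130:270,150:350],(800,560),interpolation=cv2.INTER_CUBIC))
E
```

```text
clock: 11.0
ee_pos: [0.4842, -0.2539, 0.1238]
orientation: [3.14, -0.001, 0.164]
ft_force: [0.2, 0.5, -2.7]
opening: 0.0254
t 11.05 p [ 0.4841 -0.2538  0.1236] sd [0.0001 0.0001 0.0002] F [ 0.4  0.2 -2.6] T [-0.01  0.15  0.03] rpy [ 3.1398e+00 -1.1000e-03  1.6370e-01] op 0.025239101393816344
```

View pics/s8z.png

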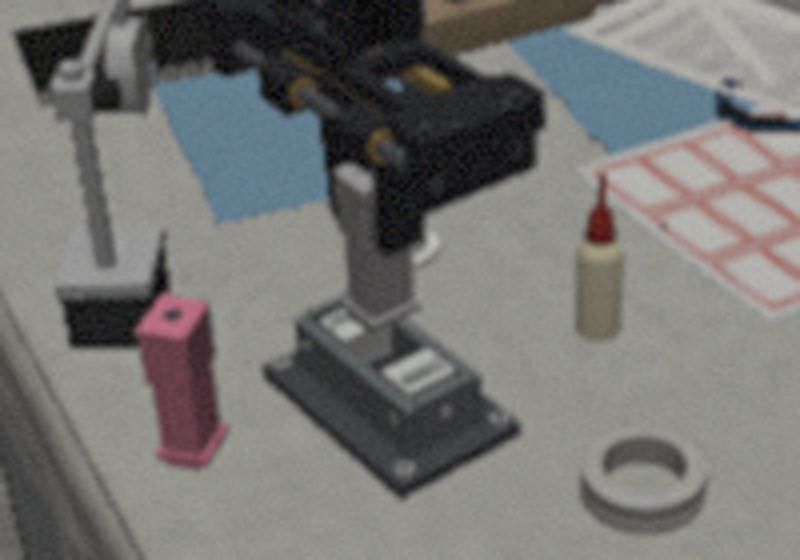

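View pics/w8.png

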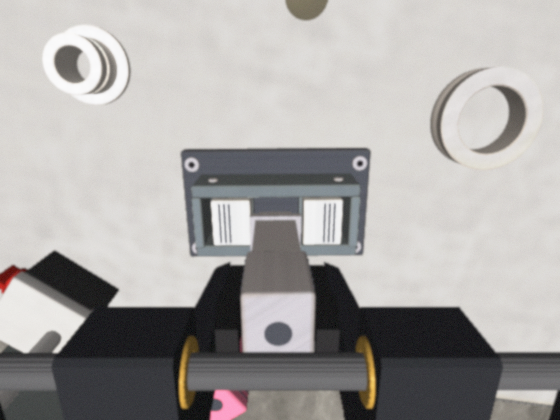

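The block hangs upright and clear of the fixture: its foot is at about (380,310) in the zoomed scene view, above the pocket. Oiler, bush, ring gauge, pink part and stand have not moved. In the wrist view both jaws are pushed back.

```bash
python3 -c "
from bench import *
print(sign_off())"
```

```text
the job is handed in; nothing more can be done
None
```

The block is out of the fixture and I handed the job in at about 11 s. The gripper is holding it upright over its seat. I gripped the head with 50 N, lifted it about 2 mm and rocked it 0.175 rad towards the -y jaw. Then I rocked it about 0.2 rad towards the +y jaw, brought it upright and drew it straight up.

What the last checks showed:
- **Jaws:** measured in the wrist image before the lift, `jaw_left` was pushed back about 4.3 mm and `jaw_right` about 5.0 mm, each good to about 1 mm. The picture after the lift still shows both pushed back.
- **Block:** the foot is about 20 mm above the jaws and the tilt is under 0.005 rad. The sideways offset is about 1 mm. The opening of 25 mm fits the 26 mm head.
- **Forces:** during the lift and at the end the wrist carried only about 2.6 N, which is the block's weight, so there is no sign of it touching the fixture.
- **Other parts:** the oiler, ring gauge, pink part and stand stand where they did in the scene view. The bush is partly hidden there but shows in place in the wrist view.

**Disagreement:** the measured tool position was off from the commanded one by 1 to 3 mm at times. I corrected for it during the approach and the small lift. So the raise while rocking is only known to be roughly 1 to 2 mm.

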